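# Dispense one connector insert and seat it in the shell

### The job

Get one round insert from the bench dispenser: press its sprung knob straight down until the plunger bottoms on its stop, hold it down there for a full second, and let it come all the way up again, without ever loading the dispenser with more than 25 N. Then take the insert that came out and lower it gently, without dropping or forcing it, into the open mouth of the connector shell held in the vise, fully home and upright. Leave the other inserts in the magazine and everything else on the bench where it is.

Things in the scene. Friction and masses are not known exactly. Their poses are not given: they have to be found in the camera images.
- dispenser: Grey metal bench dispenser, fixed, base plate 180 x 60 x 20 mm (x -100 to +80 mm). Origin: on the bench, under the axis of its aluminium magazine; x points the way inserts come out, z up. A part stroke leaves an insert in the gate; a full one pushes it 44 mm out along x; as the plunger returns, the slide draws back and the stack drops by one.
- housing_top (a point): Centre of the top of the dispenser's grey housing (60 x 50 mm, 85 mm above the bench), at dispenser x = -65 mm. The vertical plunger passes through it, carrying a black flat-topped round knob, 40 mm diameter, 16 mm high. The knob is screwed up or down its stem, differently each time: its top is 134 to 148 mm above the bench when up. It does not shift in use.
- ledge (a point): Where a dispensed insert ends up standing: point on the open delivery ledge (the base plate's top, 20 mm above the bench), at dispenser x = +43 mm, y = 0. The ledge runs from x = 19 to 77 mm, 60 mm wide, with a 4 mm high lip at its far end.
- magazine (a point): Point on the axis of the magazine, 54 mm above the bench: square aluminium tube 37 x 37 mm, top 88 mm above the bench, 22.5 mm high gate to the ledge.
- plunger (a joint): How far the plunger is pressed, m: 0 up, 0.022 on its stop. Spring: about 2.5 N to start, about 10 N just before the stop, then hard. It returns by itself.
- insert1_center (a point): Centre of the lowest insert of the stack, the one to be dispensed: grey plastic cylinder of 26 mm diameter, 20 mm high, 14 to 28 g, axis along its z, with six tiny brass pins on top.
- insert2_center (a point): Centre of the second insert in the magazine, same shape.
- insert3_center (a point): Centre of the third insert in the magazine, same shape.
- insert1: The lowest insert, the one to be dispensed; origin at the centre of its underside.
- vise: Small blue bench vise with ivory soft jaws (130 x 75 mm base, jaws' top 82 mm above the bench, screw along its +x), fixed, holding a steel connector shell upright. Origin: on the bench, under the shell's axis.
- shell_mouth (a point): Centre of the shell's open mouth, level with its rim, 100 mm above the bench. Shell 38 mm outside diameter, 41 mm at the rim; round bore of 30 mm diameter, bevelled wider to 36 mm over its top 4 mm; flat floor 10 mm below the rim, so a seated insert stands 10 mm proud and its centre is level with the rim.
- screwdriver: Bystander: screwdriver lying on the bench, 190 mm long.
- flux_jar: Bystander: jar, 48 mm diameter, 50 mm high.
- tape_reel: Bystander: black reel of tape lying flat, 90 mm diameter, 24 mm high.
- pliers: Bystander: pliers with red handles, 170 mm long.
- spare_shell: Bystander: loose steel connector shell standing on the bench (not in the vise), 37 mm diameter, 46 mm high.
- backshell: Bystander: black stepped plastic connector part standing on the bench, 38 mm diameter, 50 mm high.
Mind the look-alikes: they are no part of the job. Several things have the shape of the vise; the one meant has the colours described above. Leave any turquoise look-alike of the dispenser alone.

How it is judged:
By the outcome, as a careful person would: the job done as asked, in the order asked, and still so for the second after the job is handed in, with the robot touching nothing.
It also fails if it takes over 64 s, if anything falls off the work surface, if the arm or the gripper's body presses on something with over 40 N, if the wrist force passes 120 N, or if a joint passes its speed limit or range.

### The arm

A 6-joint arm with a two-finger parallel gripper is mounted at the origin on the work surface. World frame = base frame: x ahead of the robot, y to its left, z up, the work surface at z = 0. Lengths are in mm, angles in rad, forces in N, time in s.
With the tool pointing down it reaches from about 300 to 950 mm from the base axis. Payload 3.1 kg.
Tool frame: the origin (TCP) lies at the very end of the fingers, on their centre line; the grasp point (between the pads) lies 19 mm behind it; z points along the fingers, y is the line along which they close (so a half turn about z gives the same grasp; the last joint's range is limited). The gripper opens to 85 mm and grips with 20 to 120 N. Pads are 22 mm wide; open, the fingers measure 114 mm over their backs; the gripper's body (76 mm by 85 mm) begins 54 mm behind the grasp point. The pads swing forward as they close: fully open they stand 13 mm farther back than shut.
Start: joints at [1.118, 0.308, 1.634, -0, 1.2, -0.07], TCP at [233.475, 579.76, 231.272] pointing down, gripper open.
Joint ranges: [-3.06, 3.06], [-0.79, 1.96], [0.05, 2.63], [-1.19, 4.34], [0.05, 2.64], [-2.94, 2.94]. Speed limits (rad/s): [2.79, 2.79, 3.14, 3.14, 3.14, 3.14].

### API

Orientations are given as a unit quaternion [w, x, y, z].
In Python, from workcell import robot gives the robot as it stands.
- The arm moves only by the tool apply_moves, never from a script. Its argument "steps" is a list of rows, each a list of 7 numbers: the finger opening in mm, from 0 to 85.4, then the shift along the tool's x, y, z in mm, then the turn, a rotation vector about the tool's x, y, z in degrees. A call has 1 to 12 rows; each row shifts and turns the commanded pose from where the row before left it, along the tool's axes as they then stand; what a row does not reach is not made up. A row lasts 1/12 s, in which the tool goes at most 41.7 mm and 7.16 degrees, less where a joint would pass 70% of its speed; a pose out of reach is approached as far as the arm can. A call with a gripper value outside its range is refused whole. The fingers move at their own pace and stop on an object; "newtons" is the grip in N (left out, the last holds). Time passes only in rows, so rows that do not move let the fingers close. It gives the time, the measured TCP pose, the force, the opening and the grip force at its end, in the units of the state.
- robot.state(): the state, without advancing time (a new reading comes with each control period).
- robot.grab_frame(name): name is "scene" or "top" or "wrist"; returns a dict with "image" (384x512x3 uint8, red, green, blue), "range_z" (384x512 float32, mm along the optical axis (not along the pixel's ray), 0 where there is no reading), "fx", "fy", "cx", "cy" (pixels), "k1" (the pictures are not rectified: a ray, as slopes to the right and down, at radius r is drawn at 1 + k1 r^2 times it, then the intrinsics apply), "position" and "rotation" of the camera in the world. Camera axes: x right, y down, z forward; pixel columns grow to the right and rows downward; lengths in mm; the calibration is good to about 2 mm. A picture is of the moment at which its call begins.
- robot.job_done(): hands the job in; it is judged then, once.
Trained networks look in the newest picture that a camera, given by its name, has taken for a name from the list of things; names that differ only in an ending like _2 or _b are one class to them, and where a whole thing is asked for, a point or a joint stands for the part that bears it (a point fixed in the world has none). Each returns a list of dicts, best first, with "conf" (0 to 1); they miss things now and then, are a little off and sometimes report something else, mostly with a low value. They report only what shows in the picture. A call takes as long as a camera call. They do not tell look-alikes from the thing itself.
- robot.boxes_of(camera, target): "xyz" ([x, y, z] in mm, in world coordinates, good to about 4 mm: the middle of the surface that is visible of it).
The state is a dict: "t": time; "joints": joint angles; "qd": joint speeds; "tau": joint torques, N m; "ee_pos": TCP position; "tcp_rot": TCP orientation; "wrist_force": force on the tool from outside, world axes, zero at the start; "torque": the same for the moment, N m; "finger_gap": opening from 0.0 (shut) to 1.0 (fully open); "gripper_force": force on a finger pad.
Only numpy, scipy, OpenCV 4.12 (cv2) and the standard library are available. Lean on these libraries where they do the work, as an engineer would, in place of code of your own. Each camera call takes 0.05 s, during which the arm holds its last target. There are 200 camera calls.

## Working session

There is one attempt and no reset: what is moved stays moved. The work goes in short steps, Python scripts to look and compute and a tool call to move; the robot and the scene stay as the last step left them, time stands still between calls to the robot, and variables do not carry over. Pictures are saved under pics/ and viewed, at most 10 in all, crops included, and the job is handed in when it is done.

Besides the shell and the picture viewer there is one more tool, called after "Emit:" in YAML: its name, and indented under it one key for each argument. apply_moves: Moves the arm, as the interface text tells. Its arguments: {"type":"object","properties":{"steps":{"type":"array"},"newtons":{"type":"number"}},"required":["steps"]}

```bash
mkdir -p pics; ls; cat > h.py <<'E'
import numpy as np, cv2
from workcell import robot
def save(n,f): cv2.imwrite(f'pics/{n}.png',f['image'][:,:,::-1])
def world(f):
    h,w=f['range_z'].shape
    v,u=np.mgrid[:h,:w].astype(np.float64)
    K=np.array([[f['fx'],0,f['cx']],[0,f['fy'],f['cy']],[0,0,1]])
    p=cv2.undistortPoints(np.stack([u.ravel(),v.ravel()],1)[:,None],K,np.array([f['k1'],0,0,0.]))[:,0].reshape(h,w,2)
    z=f['range_z'].astype(float)
    P=np.dstack([p[...,0]*z,p[...,1]*z,z])
    R=np.array(f['rotation'])
    if R.shape!=(3,3):
        from scipy.spatial.transform import Rotation
        R=Rotation.from_quat(np.roll(R,-1)).as_matrix()
    W=P@R.T+np.array(f['position']); W[z==0]=np.nan
    return W
E
python3 - <<'E'
from h import *
a=robot.grab_frame('top'); save('top',a); b=robot.grab_frame('scene'); save('scene',b)
np.savez('top.npz',W=world(a),im=a['image']); np.savez('scene.npz',W=world(b),im=b['image'])
for n in ['dispenser','vise','shell_mouth','housing_top','ledge','magazine','plunger']:
  for c in ['top','scene']:
    try: print(n,c,[(np.round(d['xyz']).tolist(),round(d['conf'],2)) for d in robot.boxes_of(c,n)])
    except Exception as e: print(n,c,e)
print(a['position'],a['rotation'],b['position'],robot.state())
i=np.vstack([a['image'],])[:,:,::-1]
E
```

```text
pics
dispenser top [([344.0, -178.0, 31.0], 0.78), ([568.0, -220.0, 35.0], 0.61)]
dispenser scene [([322.0, -177.0, 76.0], 0.71), ([602.0, -234.0, 49.0], 0.64)]
vise top [([574.0, 202.0, 78.0], 0.95), ([347.0, 180.0, 81.0], 0.95), ([642.0, 386.0, 71.0], 0.77)]
vise scene [([358.0, 177.0, 50.0], 0.9), ([659.0, 386.0, 55.0], 0.85), ([594.0, 198.0, 48.0], 0.57)]
shell_mouth top [([575.0, 202.0, 77.0], 0.9), ([645.0, 386.0, 72.0], 0.79), ([351.0, 181.0, 75.0], 0.72)]
shell_mouth scene [([358.0, 179.0, 51.0], 0.67), ([592.0, 193.0, 50.0], 0.66), ([655.0, 382.0, 51.0], 0.65)]
housing_top top [([571.0, -219.0, 36.0], 0.8), ([348.0, -176.0, 32.0], 0.57)]
housing_top scene [([600.0, -238.0, 49.0], 0.98), ([329.0, -177.0, 80.0], 0.97)]
ledge top [([573.0, -213.0, 36.0], 0.88), ([348.0, -176.0, 33.0], 0.78)]
ledge scene [([330.0, -180.0, 80.0], 0.56)]
magazine top [([346.0, -174.0, 30.0], 0.79)]
magazine scene [([330.0, -180.0, 73.0], 0.94), ([599.0, -237.0, 51.0], 0.84)]
plunger top [([299.0, -167.0, 136.0], 0.65), ([530.0, -222.0, 135.0], 0.58)]
plunger scene [([541.0, -227.0, 134.0], 0.51)]
[ 478.88466619  -30.48633742 1024.99720179] [-0.03335467  0.71541874 -0.69763408  0.01923989] [1421.58443276 -458.82387884  749.13398109] {'t': 0.8, 'joints': array([ 1.11831187e+00,  3.08057404e-01,  1.63375337e+00,  5.94640443e-06,
        1.19968726e+00, -6.96575234e-02]), 'qd': array([-1.09059015e-03,  9.90335473e-05,  9.69271764e-04, -2.37608548e-04,
        3.41910568e-04, -1.53832906e-03]), 'tau': array([-4.33466521e-04, -4.15219867e+01, -2.77068096e+01, -1.73496855e-04,
        7.12031542e-04,  6.46767077e-06]), 'ee_pos': array([233.48112137, 579.79285949, 231.32084051]), 'tcp_rot': array([9.53465780e-06, 1.90247793e-01, 9.81736103e-01, 4.64227319e-05]), 'wrist_force': array([ 0.4226036 , -0.45705463,  0.19987209]), 'torque': array([0.00094246, 0.00079245, 0.05617271]), 'gripper_force': 0.0, 'finger_gap': 0.9956650365941286}
```

View pics/top.png

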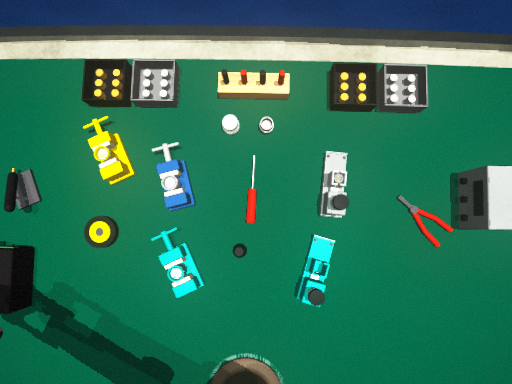

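View pics/scene.png

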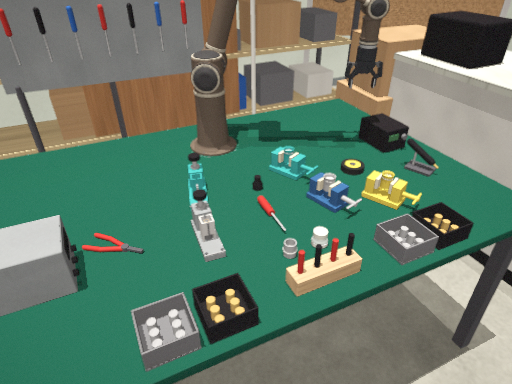

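The top view shows the grey dispenser at about (335,185), with its knob at (340,201) and its ledge facing up the image. The blue vise is at about (172,180), with the shell at (170,182). The turquoise and yellow ones are look-alikes.

```bash
python3 - <<'E'
from h import *
for n in ['top','scene']:
    d=np.load(n+'.npz'); W=d['W']; im=d['im'].astype(int)
    def sel(c,r,z0,z1):
        with np.errstate(invalid='ignore'):
            return (np.hypot(W[...,0]-c[0],W[...,1]-c[1])<r)&(W[...,2]>z0)&(W[...,2]<z1)
    def circ(m,name):
        p=W[m]
        if len(p)<4: print(n,name,len(p));return
        c,r=cv2.minEnclosingCircle(p[:,:2].astype(np.float32))
        print(n,name,len(p),'med',np.median(p,0).round(1),'mid',((p.min(0)+p.max(0))/2).round(1),'circ',np.round(c,1),round(r,1),'z95',np.percentile(p[:,2],[50,95]).round(1))
    circ(sel((530,-222),35,125,160),'knob')
    circ(sel((574,202),40,93,110),'rim')
    circ(sel((580,-220),40,83,95),'mag/hous')
    m=sel((580,-222),130,12,30); p=W[m].astype(np.float32)
    print('base',cv2.minAreaRect(p[:,:2]),np.median(p[:,2]))
    m=sel((574,202),110,8,200); 
    print('vise',cv2.minAreaRect(W[m][:,:2].astype(np.float32)))
    m=sel((580,-222),130,12,200); print('disp all',cv2.minAreaRect(W[m][:,:2].astype(np.float32)))
    bench=sel((480,0),150,-20,20);print('bench z',np.median(W[bench][:,2]))
    m=sel((610,-220),35,5,45);p=W[m];print('ledge med',np.median(p,0))
im=cv2.imread('pics/top.png')
cv2.imwrite('pics/c.png',np.hstack([cv2.resize(im[140:225,300:375],(400,453),interpolation=2),cv2.resize(im[140:225,140:215],(400,453),interpolation=2)]))
E
```

```text
top knob 214 med [ 529.7 -226.1  135.8] mid [ 529.2 -226.4  133.4] circ [ 529.9 -226.2] 20.1 z95 [135.8 138.4]
top rim 101 med [573.  212.1  99.2] mid [571.6 209.5  99. ] circ [571.3 209.1] 20.6 z95 [ 99.2 102.7]
top mag/hous 149 med [ 579.4 -222.    86.2] mid [ 578.2 -227.2   87.3] circ [ 576.9 -225.4] 39.5 z95 [86.2 90.3]Traceback (most recent call last):
  File "<stdin>", line 16, in <module>
cv2.error: OpenCV(4.12.0) /io/opencv/modules/imgproc/src/convhull.cpp:143: error: (-215:Assertion failed) total >= 0 && (depth == CV_32F || depth == CV_32S) in function 'convexHull'
```

```bash
python3 - <<'E'
from h import *
for n in ['top','scene']:
    d=np.load(n+'.npz'); W=d['W']; im=d['im'].astype(int)
    def sel(c,r,z0,z1):
        with np.errstate(invalid='ignore'):
            return (np.hypot(W[...,0]-c[0],W[...,1]-c[1])<r)&(W[...,2]>z0)&(W[...,2]<z1)
    def show(m,name):
        p=W[m]
        if len(p)<4: print(n,name,len(p));return
        print(n,name,len(p),'med',np.median(p,0).round(1),'rect',cv2.minAreaRect(p[:,:2].astype(np.float32)))
    show(sel((530,-226),30,125,160),'knob')
    show(sel((571,209),30,93,110),'rim')
    show(sel((594,-222),28,80,97),'mag')
    show(sel((590,-222),120,10,32),'base')
    show(sel((636,-220),25,10,32),'ledge')
    show(sel((590,-222),120,12,200),'all')
im=cv2.imread('pics/top.png')
cv2.imwrite('pics/c.png',np.hstack([cv2.resize(im[140:225,300:375],(400,453),interpolation=2),cv2.resize(im[140:225,140:215],(400,453),interpolation=2)]))
E
```

```text
top knob 214 med [ 529.7 -226.1  135.8] rect ((529.1460571289062, -226.43214416503906), (38.91812515258789, 37.37924575805664), 89.1749038696289)
top rim 101 med [573.  212.1  99.2] rect ((571.2308349609375, 208.9776153564453), (38.967281341552734, 39.68956756591797), 34.125003814697266)
top mag 127 med [ 593.3 -227.8   85.4] rect ((594.8010864257812, -231.12193298339844), (36.70245361328125, 37.30903244018555), 85.82227325439453)
top base 687 med [ 630.9 -220.9   20.2] rect ((584.6597290039062, -230.3468475341797), (60.95052719116211, 180.3015594482422), 85.05342864990234)
top ledge 196 med [ 638.4 -220.6   20.1] rect ((636.3023681640625, -224.12530517578125), (39.618980407714844, 47.67707824707031), 85.54227447509766)
top all 1545 med [ 576.3 -222.2   51.1] rect ((584.6597290039062, -230.3468475341797), (60.95052719116211, 180.3015594482422), 85.05342864990234)
scene knob 129 med [ 536.4 -228.4  135. ] rect ((532.59130859375, -228.01002502441406), (41.50898742675781, 39.51594924926758), 62.401214599609375)
scene rim 56 med [566.9 209.5  98.1] rect ((571.313720703125, 208.23068237304688), (38.960689544677734, 39.73130416870117), 22.734519958496094)
scene mag 86 med [ 592.7 -225.4   85.5] rect ((595.0847778320312, -230.54421997070312), (36.788570404052734, 41.150352478027344), 86.43267059326172)
scene base 573 med [ 630.5 -241.6   19.9] rect ((586.5311889648438, -231.5789794921875), (62.616966247558594, 179.68260192871094), 85.75849914550781)
scene ledge 141 med [ 635.1 -222.9   19.8] rect ((635.9577026367188, -224.60003662109375), (40.53184127807617, 48.934635162353516), 84.5680160522461)
scene all 1359 med [ 597.1 -236.2   55.4] rect ((586.5311889648438, -231.5789794921875), (62.616966247558594, 179.68260192871094), 85.75849914550781)
```

View pics/c.png

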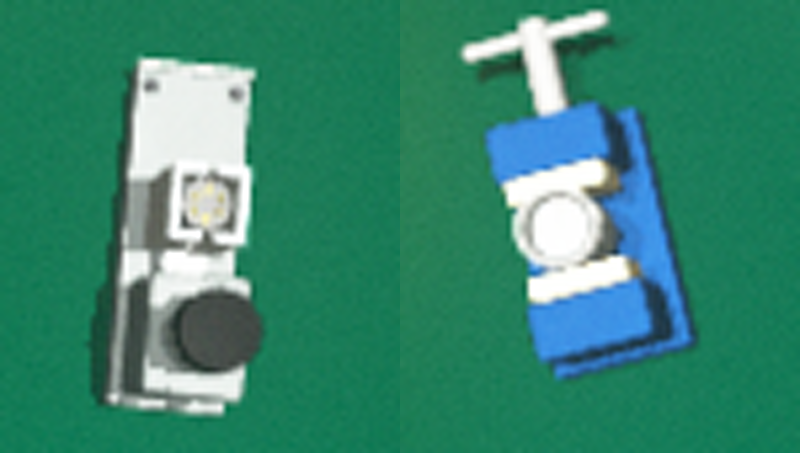

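Emit:
apply_moves:
  steps:
    - [0,0,0,0,0,0,0]
    - [0,0,0,0,0,0,0]
  newtons: 20

```text
t: 0.97
ee_pos: [233.5, 579.8, 231.3]
tcp_rot: [-0.0, 0.19, 0.982, 0.0]
wrist_force: [0.6, 0.6, -0.8]
finger_gap: 0.748
gripper_force: 0.0
```

Both views agree. The dispenser's x axis points to −5°, the knob is at (530.5, −226.5) with its top at z≈136, and the ledge point is (638, −235). The shell is at about (571.3, 208.8).

Emit:
apply_moves:
  steps:
    - [0,-12,-13.3,0,0,0,0]
    - [0,-24,-26.5,0,0,0,0]
    - [0,-25,-27.6,0,0,0,0]
    - [0,-25,-27.6,0,0,0,0]
    - [0,-25,-27.6,0,0,0,0]
    - [0,-25,-27.6,0,0,0,0]
    - [0,-25,-27.6,0,0,0,0]
    - [0,-25,-27.6,0,0,0,0]
    - [0,-25,-27.6,0,0,0,0]
    - [0,-25,-27.6,0,0,0,0]
    - [0,-25,-27.6,0,0,0,0]
    - [0,-25,-27.6,0,0,0,0]

```text
t: 1.97
ee_pos: [381.1, 178.4, 231.7]
tcp_rot: [0.001, 0.19, 0.982, 0.0]
wrist_force: [-0.4, -0.4, -0.3]
finger_gap: -0.0
gripper_force: 0.0
```

Emit:
apply_moves:
  steps:
    - [0,-25,-27.6,0,0,0,0]
    - [0,-25,-27.6,0,0,0,0]
    - [0,-25,-27.6,0,0,0,0]
    - [0,-25,-27.6,0,0,0,0]
    - [0,-25,-27.6,0,0,0,0]
    - [0,-25,-27.6,0,0,0,0]
    - [0,-25,-27.6,0,0,0,0]
    - [0,-25,-27.6,0,0,0,0]
    - [0,-25,-27.6,0,0,0,0]
    - [0,-25,-27.6,0,0,0,0]
    - [0,-25,-27.6,0,0,0,0]
    - [0,-15.7,-17.6,0,0,0,0]

```text
t: 2.97
ee_pos: [531.5, -230.2, 231.5]
tcp_rot: [0.001, 0.191, 0.982, -0.001]
wrist_force: [0.2, -0.2, 0.2]
finger_gap: 0.0
gripper_force: 0.0
```

Emit:
apply_moves:
  steps:
    - [0,0,0,0,0,0,-5.7]
    - [0,0,0,0,0,0,-5.7]
    - [0,0,0,0,0,0,-5.6]
    - [0,0,0,0,0,0,0]
    - [0,0,0,0,0,0,0]

```text
t: 3.38
ee_pos: [530.5, -226.6, 231.3]
tcp_rot: [-0.0, 0.044, 0.999, 0.0]
wrist_force: [-0.1, -0.4, -0.3]
finger_gap: 0.002
gripper_force: 0.0
```

```bash
python3 - <<'E'
from h import *
s=robot.state();print(s['t'],s['ee_pos'],s['tcp_rot'],s['wrist_force'],s['joints'])
a=robot.grab_frame('wrist'); save('w1',a); print(a['position'])
W=world(a)
with np.errstate(invalid='ignore'):
  for nm,c,r,z0,z1 in [('knob',(530,-226),35,125,160),('mag',(595,-231),30,80,97),('base',(590,-225),120,10,32)]:
    m=(np.hypot(W[...,0]-c[0],W[...,1]-c[1])<r)&(W[...,2]>z0)&(W[...,2]<z1)
    p=W[m]; print(nm,len(p), len(p)>3 and (np.median(p,0),cv2.minAreaRect(p[:,:2].astype(np.float32))))
E
```

```text
3.3833 [ 530.47849327 -226.59105289  231.26443297] [-1.80650085e-05  4.43481385e-02  9.99016137e-01  1.69900759e-05] [-0.05334872 -0.41129678 -0.28572049] [-4.79176163e-01  2.16308291e-01  1.74975237e+00  1.69017014e-05
  1.17557907e+00 -1.96125362e+00]
[ 454.08984815 -219.03400245  373.63203355]
knob 1717 (array([ 527.71065381, -224.84640311,  135.52907293]), ((529.143310546875, -224.95416259765625), (38.950439453125, 38.85331344604492), 30.419151306152344))
mag 397 (array([ 581.22891432, -226.51199928,   87.29577464]), ((587.8112182617188, -229.5954132080078), (36.21014404296875, 25.240619659423828), 84.6436767578125))
base 834 (array([ 585.53918012, -221.45488609,   19.70060242]), ((565.0497436523438, -227.84622192382812), (60.023494720458984, 141.25865173339844), 85.45866394042969))
```

View pics/w1.png

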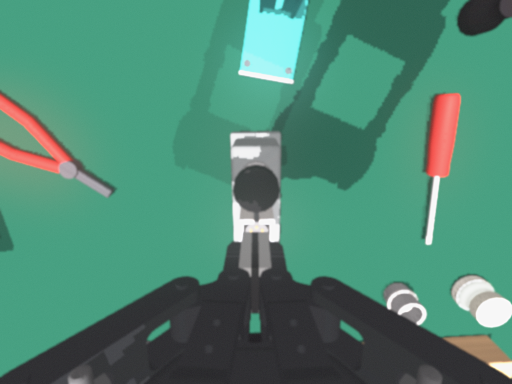

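The wrist view shows the knob at (256,188), with the closed fingertips pointing at it and the ledge behind the gripper. All three cameras put its top at z≈135.5, so I descend.

Emit:
apply_moves:
  steps:
    - [0,0,0,20,0,0,0]
    - [0,0,0,30,0,0,0]
    - [0,0,0,20,0,0,0]
    - [0,0,0,12,0,0,0]
    - [0,0,0,4,0,0,0]
    - [0,0,0,0,0,0,0]

```text
t: 3.93
ee_pos: [530.0, -226.1, 144.3]
tcp_rot: [-0.001, 0.043, 0.999, 0.0]
wrist_force: [0.1, -0.0, 0.2]
finger_gap: 0.003
gripper_force: 0.0
```

Emit:
apply_moves:
  steps:
    - [0,0,0,2,0,0,0]
    - [0,0,0,2,0,0,0]
    - [0,0,0,2,0,0,0]
    - [0,0,0,2,0,0,0]
    - [0,0,0,2,0,0,0]
    - [0,0,0,2,0,0,0]
    - [0,0,0,0,0,0,0]

```text
t: 4.52
ee_pos: [530.9, -226.8, 133.8]
tcp_rot: [0.0, 0.043, 0.999, -0.0]
wrist_force: [0.2, 0.8, 3.8]
finger_gap: 0.001
gripper_force: 1.5
```

Emit:
apply_moves:
  steps:
    - [0,0,0,2,0,0,0]
    - [0,0,0,2,0,0,0]
    - [0,0,0,2,0,0,0]
    - [0,0,0,2,0,0,0]
    - [0,0,0,2,0,0,0]
    - [0,0,0,2,0,0,0]
    - [0,0,0,2,0,0,0]
    - [0,0,0,0,0,0,0]

```text
t: 5.18
ee_pos: [531.0, -226.8, 120.6]
tcp_rot: [0.0, 0.043, 0.999, -0.0]
wrist_force: [-2.2, 1.2, 8.6]
finger_gap: 0.001
gripper_force: 3.8
```

Emit:
apply_moves:
  steps:
    - [0,0,0,0.7,0,0,0]
    - [0,0,0,0.7,0,0,0]
    - [0,0,0,0.6,0,0,0]
    - [0,0,0,0,0,0,0]

```text
t: 5.52
ee_pos: [531.0, -226.8, 118.9]
tcp_rot: [0.0, 0.043, 0.999, -0.0]
wrist_force: [-2.3, 1.2, 8.9]
finger_gap: -0.002
gripper_force: 4.3
```

Emit:
apply_moves:
  steps:
    - [0,0,0,1,0,0,0]
    - [0,0,0,1,0,0,0]
    - [0,0,0,0.5,0,0,0]
    - [0,0,0,0,0,0,0]

```text
t: 5.85
ee_pos: [531.0, -226.8, 116.5]
tcp_rot: [0.0, 0.043, 0.999, -0.0]
wrist_force: [-1.9, 2.0, 8.9]
finger_gap: -0.002
gripper_force: 4.7
```

Emit:
apply_moves:
  steps:
    - [0,0,0,0.5,0,0,0]
    - [0,0,0,0.5,0,0,0]
    - [0,0,0,0,0,0,0]

```text
t: 6.1
ee_pos: [531.0, -226.8, 115.7]
tcp_rot: [0.0, 0.043, 0.999, -0.0]
wrist_force: [-2.4, 1.7, 10.3]
finger_gap: 0.003
gripper_force: 4.9
```

Emit:
apply_moves:
  steps:
    - [0,0,0,0.5,0,0,0]
    - [0,0,0,0.5,0,0,0]
    - [0,0,0,0,0,0,0]

```text
t: 6.35
ee_pos: [531.0, -226.8, 114.7]
tcp_rot: [0.0, 0.043, 0.999, -0.0]
wrist_force: [-3.0, 1.3, 9.8]
finger_gap: -0.003
gripper_force: 5.1
```

Emit:
apply_moves:
  steps:
    - [0,0,0,0.5,0,0,0]
    - [0,0,0,0.5,0,0,0]
    - [0,0,0,0,0,0,0]

```text
t: 6.6
ee_pos: [531.0, -226.8, 113.9]
tcp_rot: [0.0, 0.043, 0.999, -0.0]
wrist_force: [-3.0, 0.5, 10.4]
finger_gap: -0.001
gripper_force: 5.4
```

Emit:
apply_moves:
  steps:
    - [0,0,0,0.5,0,0,0]
    - [0,0,0,0,0,0,0]

```text
t: 6.77
ee_pos: [531.1, -226.8, 113.8]
tcp_rot: [0.0, 0.043, 0.999, -0.0]
wrist_force: [-3.9, 1.6, 12.5]
finger_gap: 0.0
gripper_force: 6.6
```

Emit:
apply_moves:
  steps:
    - [0,0,0,0.5,0,0,0]
    - [0,0,0,0,0,0,0]

```text
t: 6.93
ee_pos: [531.1, -226.9, 113.8]
tcp_rot: [0.0, 0.043, 0.999, -0.0]
wrist_force: [-4.1, 2.4, 15.8]
finger_gap: -0.002
gripper_force: 7.7
```

The plunger bottomed at z=113.8, with the force rising to about 16 N. I hold it there for over 1 s, then release gently.

Emit:
apply_moves:
  steps:
    - [0,0,0,0,0,0,0]
    - [0,0,0,0,0,0,0]
    - [0,0,0,0,0,0,0]
    - [0,0,0,0,0,0,0]
    - [0,0,0,0,0,0,0]
    - [0,0,0,0,0,0,0]
    - [0,0,0,0,0,0,0]
    - [0,0,0,0,0,0,0]
    - [0,0,0,0,0,0,0]
    - [0,0,0,0,0,0,0]
    - [0,0,0,0,0,0,0]
    - [0,0,0,0,0,0,0]

```text
t: 7.93
ee_pos: [531.1, -226.9, 113.8]
tcp_rot: [0.0, 0.043, 0.999, -0.0]
wrist_force: [-5.4, 1.8, 15.4]
finger_gap: -0.002
gripper_force: 7.6
```

Emit:
apply_moves:
  steps:
    - [0,0,0,0,0,0,0]
    - [0,0,0,0,0,0,0]
    - [0,0,0,0,0,0,0]

```text
t: 8.18
ee_pos: [531.1, -226.8, 113.8]
tcp_rot: [0.0, 0.043, 0.999, -0.0]
wrist_force: [-4.7, 3.0, 14.4]
finger_gap: 0.0
gripper_force: 7.6
```

Emit:
apply_moves:
  steps:
    - [0,0,0,-2,0,0,0]
    - [0,0,0,-4,0,0,0]
    - [0,0,0,-4,0,0,0]
    - [0,0,0,-4,0,0,0]
    - [0,0,0,-4,0,0,0]
    - [0,0,0,-4,0,0,0]
    - [0,0,0,-4,0,0,0]
    - [0,0,0,-6,0,0,0]
    - [0,0,0,-15,0,0,0]
    - [0,0,0,-25,0,0,0]
    - [0,0,0,-20,0,0,0]
    - [0,0,0,0,0,0,0]

```text
t: 9.18
ee_pos: [533.1, -227.9, 207.4]
tcp_rot: [0.004, 0.043, 0.999, -0.002]
wrist_force: [1.5, 0.4, 2.0]
finger_gap: -0.002
gripper_force: 0.0
```

```bash
python3 - <<'E'
from h import *
s=robot.state();print(s['t'],s['ee_pos'],s['wrist_force'])
for cam in ['top','scene']:
    a=robot.grab_frame(cam); W=world(a); save(cam+'2',a)
    print([(d['xyz'],d['conf']) for d in robot.boxes_of(cam,'insert1')])
    with np.errstate(invalid='ignore'):
        for nm,c,r,z0,z1 in [('ins',(638,-235),24,34,48),('knob',(530,-226),30,122,150)]:
            m=(np.hypot(W[...,0]-c[0],W[...,1]-c[1])<r)&(W[...,2]>z0)&(W[...,2]<z1)
            p=W[m]; print(cam,nm,len(p), len(p)>3 and (np.median(p,0),cv2.minEnclosingCircle(p[:,:2].astype(np.float32)),cv2.minAreaRect(p[:,:2].astype(np.float32))))
A=cv2.imread('pics/top2.png')[130:225,290:385]; B=cv2.imread('pics/scene2.png')[180:275,160:255]
cv2.imwrite('pics/c2.png',np.hstack([cv2.resize(x,(400,400),interpolation=2) for x in (A,B)]))
E
```

```text
9.1833 [ 533.12572829 -227.85867918  207.37716005] [1.46586803 0.3622536  1.98795427]
[([638.7, -231.8, 40.1], 0.56), ([747.2, -38.7, 27.9], 0.28)]
top ins 74 (array([ 636.74593404, -233.68877455,   40.18737519]), ((637.63720703125, -235.1316680908203), 13.299274444580078), ((636.8151245117188, -234.86634826660156), (23.18619728088379, 25.625661849975586), 2.4558024406433105))
top knob 121 (array([ 522.49238529, -223.71957172,  135.65213055]), ((526.7703247070312, -225.2899169921875), 19.42731475830078), ((520.8607177734375, -224.8132781982422), (37.792755126953125, 20.878324508666992), 85.38880157470703))
[([646.1, -238.0, 39.2], 0.59)]
scene ins 62 (array([ 638.98315077, -236.3097726 ,   39.52761859]), ((636.7410278320312, -235.24533081054688), 14.394694328308105), ((638.2582397460938, -235.39671325683594), (26.574207305908203, 24.73788070678711), 89.40409088134766))
scene knob 138 (array([ 537.46985089, -228.60669271,  134.47452471]), ((529.925537109375, -226.6649169921875), 21.542922973632812), ((530.5947875976562, -226.76388549804688), (41.146305084228516, 39.69172668457031), 57.68919372558594))
```

View pics/c2.png

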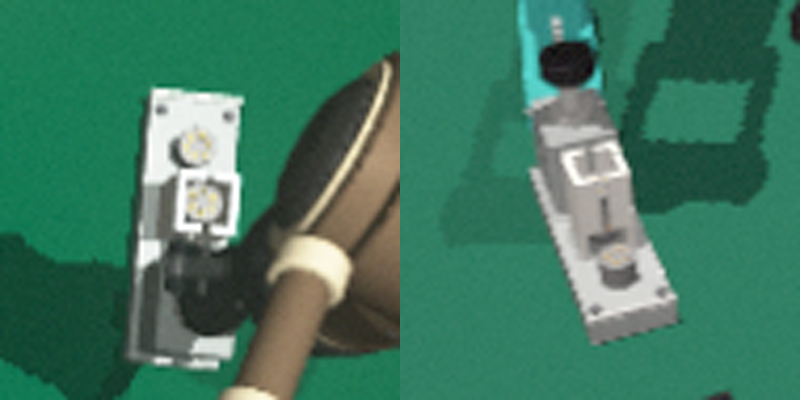

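The insert stands upright on the ledge at (637.7, −235.2) with its top at z=40, and the knob is back up. I move over it with the gripper at 50 mm.

Emit:
apply_moves:
  steps:
    - [50,-5,0,0,0,0,0]
    - [50,-20,0,0,0,0,0]
    - [50,-25,0,0,0,0,0]
    - [50,-25,0,0,0,0,0]
    - [50,-20,0,0,0,0,0]
    - [50,-10,0,0,0,0,0]
    - [50,-2.6,0.9,0,0,0,0]
    - [50,0,0,0,0,0,0]
    - [50,0,0,0,0,0,0]
    - [50,0,0,0,0,0,0]

```text
t: 10.22
ee_pos: [636.7, -234.6, 202.0]
tcp_rot: [-0.001, 0.043, 0.999, 0.0]
wrist_force: [-0.4, -0.4, 0.1]
finger_gap: 0.589
gripper_force: 0.0
```

```bash
python3 - <<'E'
from h import *
s=robot.state();print(s['t'],s['ee_pos'],s['tcp_rot'],s['wrist_force'])
a=robot.grab_frame('wrist'); save('w2',a);W=world(a)
with np.errstate(invalid='ignore'):
    m=(np.hypot(W[...,0]-638,W[...,1]+235)<24)&(W[...,2]>34)&(W[...,2]<48)
    p=W[m]; print(len(p), len(p)>3 and (np.median(p,0),cv2.minAreaRect(p[:,:2].astype(np.float32))))
E
```

```text
10.2167 [ 636.6786324  -234.63209834  202.00004681] [-9.44270943e-04  4.31014131e-02  9.99070209e-01  3.06711178e-04] [-0.40541852 -0.3908767   0.07711304]
457 (array([ 636.11166505, -233.28048628,   39.87521516]), ((636.3577880859375, -233.038818359375), (24.350345611572266, 24.81273078918457), 85.35259246826172))
```

View pics/w2.png

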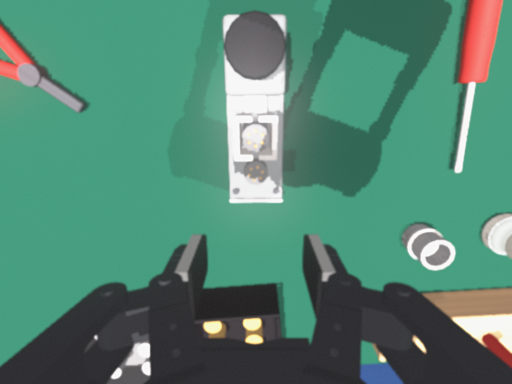

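The insert, at (255,172), is centred between the fingers at (192,255) and (318,255). I descend and grip high on it.

Emit:
apply_moves:
  steps:
    - [50,0,0,20,0,0,0]
    - [50,0,0,30,0,0,0]
    - [50,0,0,30,0,0,0]
    - [50,0,0,30,0,0,0]
    - [50,0,0,25,0,0,0]
    - [50,0,0,15,0,0,0]
    - [50,0,0,10,0,0,0]
    - [50,0,0,7,0,0,0]
    - [50,0,0,4.5,0,0,0]
    - [50,0,0,0,0,0,0]
    - [50,0,0,0,0,0,0]

```text
t: 11.18
ee_pos: [638.8, -235.3, 32.6]
tcp_rot: [0.001, 0.043, 0.999, -0.0]
wrist_force: [0.6, 0.1, 0.1]
finger_gap: 0.589
gripper_force: 0.0
```

Emit:
apply_moves:
  steps:
    - [40,0,0,0,0,0,0]
    - [36,0,0,0,0,0,0]
    - [33,0,0,0,0,0,0]
    - [30,0,0,0,0,0,0]
    - [28,0,0,0,0,0,0]
    - [26,0,0,0,0,0,0]
    - [24,0,0,0,0,0,0]
    - [20,0,0,0,0,0,0]
    - [20,0,0,0,0,0,0]
    - [20,0,0,0,0,0,0]
  newtons: 25

```text
t: 12.02
ee_pos: [637.9, -234.9, 31.6]
tcp_rot: [0.0, 0.043, 0.999, 0.0]
wrist_force: [-0.9, 1.3, 2.1]
finger_gap: 0.282
gripper_force: 24.5
```

```bash
python3 - <<'E'
from h import *
s=robot.state();print(s)
a=robot.grab_frame('scene'); save('s3',a); b=robot.grab_frame('wrist'); save('w3',b)
B=cv2.imread('pics/s3.png')[150:270,160:280]; A=cv2.imread('pics/w3.png')[130:330,150:350]
cv2.imwrite('pics/c3.png',np.hstack([cv2.resize(x,(400,400),interpolation=2) for x in (A,B)]))
E
```

```text
{'t': 12.0167, 'joints': array([-4.16840421e-01,  6.35985107e-01,  1.59857806e+00,  9.63482257e-05,
        9.06862053e-01, -1.90165741e+00]), 'qd': array([-5.85556537e-04, -6.36595713e-04, -8.38089606e-06, -2.09432474e-03,
        1.24374760e-04, -9.19489692e-04]), 'tau': array([-2.88817417e-01, -4.81422830e+01, -2.22190565e+01, -9.79329343e-02,
       -2.71353917e-01, -8.39662771e-04]), 'ee_pos': array([ 637.92414994, -234.86535006,   31.60236555]), 'tcp_rot': array([9.17890864e-05, 4.30060848e-02, 9.99074806e-01, 4.74958432e-06]), 'wrist_force': array([-0.91766686,  1.25001691,  2.12385177]), 'torque': array([ 0.06528134,  0.07817746, -0.01713736]), 'gripper_force': 24.46875035762787, 'finger_gap': 0.28234896678828625}
```

View pics/c3.png

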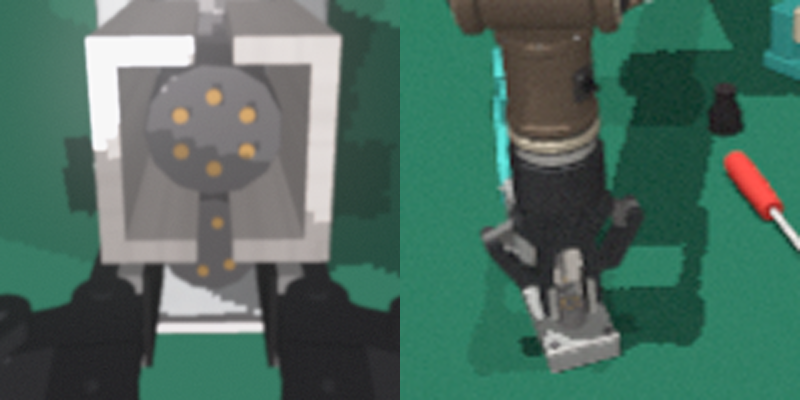

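The insert is gripped near its top at 24.5 N and stands upright between the pads. I lift straight up.

Emit:
apply_moves:
  steps:
    - [20,0,0,-2,0,0,0]
    - [20,0,0,-3,0,0,0]
    - [20,0,0,-6,0,0,0]
    - [20,0,0,-12,0,0,0]
    - [20,0,0,-18,0,0,0]
    - [20,0,0,-22,0,0,0]
    - [20,0,0,-22,0,0,0]
    - [20,0,0,-20,0,0,0]
    - [20,0,0,-15,0,0,0]
    - [20,0,0,-10,0,0,0]
    - [20,0,0,-4,0,0,0]
    - [20,0,0,0,0,0,0]

```text
t: 13.12
ee_pos: [638.6, -235.3, 167.1]
tcp_rot: [0.001, 0.043, 0.999, -0.001]
wrist_force: [-0.7, -0.2, 0.0]
finger_gap: 0.289
gripper_force: 24.6
```

```bash
python3 - <<'E'
from h import *
s=robot.state();print(s['t'],s['ee_pos'],s['tcp_rot'],s['wrist_force'],s['finger_gap'],s['gripper_force'])
for cam in ['scene','top']:
  a=robot.grab_frame(cam); W=world(a); save(cam+'4',a)
  with np.errstate(invalid='ignore'):
    m=(np.hypot(W[...,0]-638,W[...,1]+235)<30)&(W[...,2]>60)&(W[...,2]<175)
    p=W[m]; print(cam,len(p), np.percentile(p[:,2],[0,2,5,50]))
A=cv2.imread('pics/scene4.png')[100:260,140:300]
cv2.imwrite('pics/c4.png',cv2.resize(A,(600,600),interpolation=2))
E
```

```text
13.1167 [ 638.57394897 -235.26574019  167.08587978] [ 1.32037528e-03  4.30419672e-02  9.99072256e-01 -5.22587161e-04] [-0.70830707 -0.16493369  0.02141057] 0.28883595188893463 24.56229865550995
scene 149 [ 60.09043016  61.61844782  62.78408111 157.2623075 ]
top 3 [70.72021264 71.43914412 72.51754135 88.69349975]
```

View pics/c4.png

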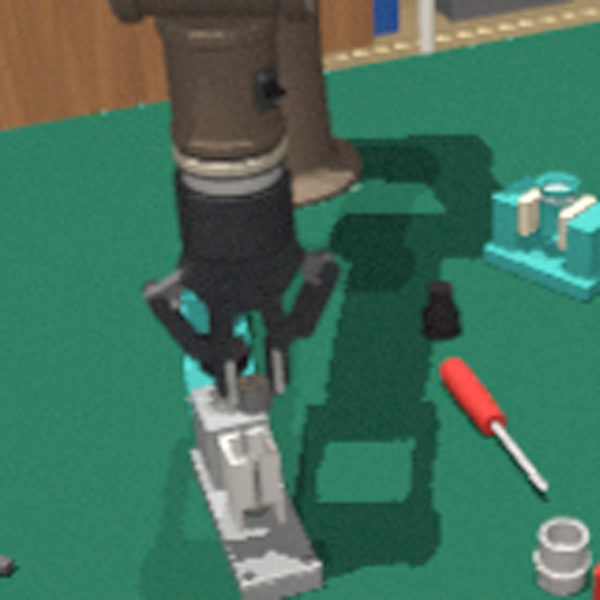

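The insert hangs upright, held by its top, at crop position (255,390), and the magazine is undisturbed. I carry it to the blue vise.

Emit:
apply_moves:
  steps:
    - [20,1.2,5,0,0,0,0]
    - [20,2.9,12,0,0,0,0]
    - [20,4.8,20,0,0,0,0]
    - [20,6,25,0,0,0,0]
    - [20,6.7,28,0,0,0,0]
    - [20,6.7,28,0,0,0,0]
    - [20,6.7,28,0,0,0,0]
    - [20,6.7,28,0,0,0,0]
    - [20,6.7,28,0,0,0,0]
    - [20,6.7,28,0,0,0,0]
    - [20,6.7,28,0,0,0,0]
    - [20,6.7,28,0,0,0,0]

```text
t: 14.22
ee_pos: [592.4, 58.3, 164.3]
tcp_rot: [-0.001, 0.043, 0.999, 0.0]
wrist_force: [1.6, 0.3, 0.6]
finger_gap: 0.287
gripper_force: 24.6
```

Emit:
apply_moves:
  steps:
    - [20,6.7,28,0,0,0,0]
    - [20,6.7,28,0,0,0,0]
    - [20,6.7,28,0,0,0,0]
    - [20,6,25,0,0,0,0]
    - [20,4.8,20,0,0,0,0]
    - [20,3.4,14,0,0,0,0]
    - [20,1.4,6,0,0,0,0]
    - [20,0.2,1.3,0,0,0,0]
    - [20,0,0,0,0,0,0]
    - [20,0,0,0,0,0,0]
    - [20,0,0,0,0,0,0]

```text
t: 15.13
ee_pos: [571.5, 207.6, 165.2]
tcp_rot: [-0.0, 0.044, 0.999, -0.0]
wrist_force: [-0.5, -0.0, -0.1]
finger_gap: 0.289
gripper_force: 24.6
```

```bash
python3 - <<'E'
from h import *
s=robot.state();print(s['t'],s['ee_pos'],s['tcp_rot'],s['wrist_force'],s['finger_gap'],s['gripper_force'])
x,y=s['ee_pos'][:2]
for cam in ['wrist','scene']:
  a=robot.grab_frame(cam); W=world(a); save(cam+'5',a); np.savez(cam+'5.npz',W=W)
  with np.errstate(invalid='ignore'):
    for nm,c,r,z0,z1 in [('rim',(571,209),26,94,106),('ins',(x,y),14.5,145,180)]:
      m=(np.hypot(W[...,0]-c[0],W[...,1]-c[1])<r)&(W[...,2]>z0)&(W[...,2]<z1)
      p=W[m]; print(cam,nm,len(p), len(p)>3 and (np.median(p,0),p.min(0),p.max(0),cv2.minEnclosingCircle(p[:,:2].astype(np.float32))))
A=cv2.imread('pics/scene5.png')[80:240,260:420]; B=cv2.imread('pics/wrist5.png')[150:350,150:350]
cv2.imwrite('pics/c5.png',np.hstack([cv2.resize(t,(400,400),interpolation=2) for t in (A,B)]))
E
```

```text
15.1333 [571.4987423  207.58719349 165.15550425] [-9.64267119e-05  4.37291310e-02  9.99043392e-01 -2.34255867e-04] [-0.47323397 -0.03033881 -0.12013528] 0.2890742354215246 24.58851456642151
wrist rim 850 (array([566.80003391, 212.4703503 ,  99.16713014]), array([550.49538404, 189.41834181,  94.00162077]), array([587.32060755, 229.48709043, 101.47161415]), ((570.6974487304688, 209.56863403320312), 20.458160400390625))
wrist ins 2419 (array([566.64074567, 208.43806638, 173.13602241]), array([557.09354047, 195.26608869, 153.5012451 ]), array([583.56993314, 220.99365987, 179.93910259]), ((571.474609375, 207.6178741455078), 14.466619491577148))
scene rim 49 (array([567.6504315 , 208.72686969,  98.11549749]), array([550.15701204, 188.82918234,  94.0307794 ]), array([590.29528276, 228.07458917, 101.13401907]), ((570.2322998046875, 206.96754455566406), 21.77284049987793))
scene ins 54 (array([578.72251908, 207.14966312, 167.81573243]), array([558.79224969, 194.55077686, 153.97514697]), array([584.03990546, 221.15075855, 179.63713234]), ((571.92138671875, 207.737548828125), 13.868820190429688))
```

View pics/c5.png

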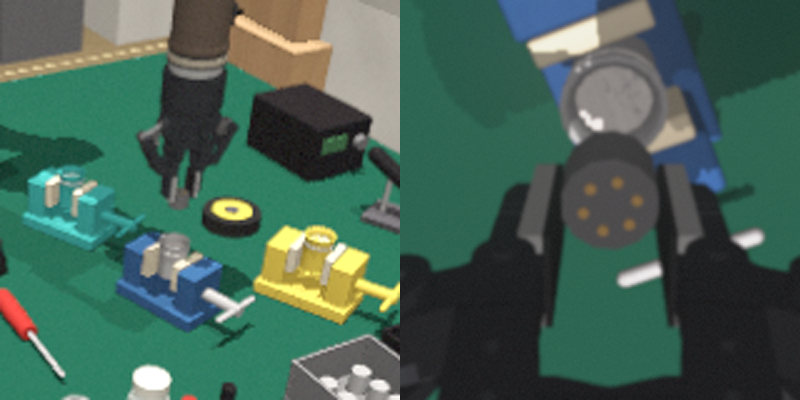

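In the wrist crop the insert is at (610,200), upright between the pads, with the shell bore at (613,97) beyond it. I fit the insert's top in the same frame to find the relative offset.

```bash
python3 - <<'E'
from h import *
W=np.load('wrist5.npz')['W']; 
with np.errstate(invalid='ignore'):
  d=np.hypot(W[...,0]-571.5,W[...,1]-207.6)
  m=(d<25)&(abs(W[...,1]-208)<9)&(W[...,2]>145)&(W[...,2]<185)
p=W[m]; zt=np.percentile(p[:,2],[50,90]); print(zt)
t=p[abs(p[:,2]-173.5)<3]
A=np.c_[t[:,0]-571,t[:,1]-208,np.ones(len(t))]
k=np.linalg.lstsq(A,t[:,2],rcond=None)[0]; print('top plane',k,len(t))
for y in range(200,217,2):
    q=t[abs(t[:,1]-y)<1]; print(y,q[:,0].min().round(1),q[:,0].max().round(1),((q[:,0].min()+q[:,0].max())/2).round(1))
m2=(d<25)&(W[...,2]>171)&(W[...,2]<176);print(cv2.minAreaRect(W[m2][:,:2].astype(np.float32)))
E
```

```text
[173.14273848 174.08151152]
top plane [ 1.20858080e-02 -5.17982227e-03  1.73355714e+02] 1509
200 559.9 580.0 569.9
202 558.9 581.8 570.3
204 557.6 582.3 570.0
206 557.7 583.2 570.4
208 557.6 583.6 570.6
210 557.0 582.9 570.0
212 557.3 582.4 569.9
214 558.4 581.8 570.1
216 559.4 580.8 570.1
((570.3231811523438, 208.28565979003906), (26.512279510498047, 47.774864196777344), 0.9450527429580688)
```

Emit:
apply_moves:
  steps:
    - [20,-0.3,1.4,4,0,0,0]
    - [20,0,0,8,0,0,0]
    - [20,0,0,12,0,0,0]
    - [20,0,0,12,0,0,0]
    - [20,0,0,8,0,0,0]
    - [20,0,0,4,0,0,0]
    - [20,0,0,1,0,0,0]
    - [20,0,0,0,0,0,0]
    - [20,0,0,0,0,0,0]
    - [20,0,0,0,0,0,0]

```text
t: 16.07
ee_pos: [572.3, 210.4, 117.0]
tcp_rot: [0.001, 0.043, 0.999, 0.0]
wrist_force: [0.4, -0.2, -0.1]
finger_gap: 0.287
gripper_force: 24.6
```

Emit:
apply_moves:
  steps:
    - [20,0,0,1,0,0,0]
    - [20,0,0,1,0,0,0]
    - [20,0,0,1,0,0,0]
    - [20,0,0,1,0,0,0]
    - [20,0,0,1,0,0,0]
    - [20,0,0,1,0,0,0]
    - [20,0,0,0,0,0,0]

```text
t: 16.65
ee_pos: [571.5, 210.1, 110.0]
tcp_rot: [-0.0, 0.043, 0.999, -0.0]
wrist_force: [-0.8, 1.0, -0.9]
finger_gap: 0.286
gripper_force: 24.6
```

Emit:
apply_moves:
  steps:
    - [20,0,-1,0,0,0,0]
    - [20,0,0,0,0,0,0]
    - [20,0,0,1,0,0,0]
    - [20,0,0,1,0,0,0]
    - [20,0,0,1,0,0,0]
    - [20,0,0,0,0,0,0]

```text
t: 17.15
ee_pos: [571.4, 209.1, 107.0]
tcp_rot: [-0.0, 0.043, 0.999, -0.0]
wrist_force: [-0.4, -0.6, -0.1]
finger_gap: 0.283
gripper_force: 24.6
```

Emit:
apply_moves:
  steps:
    - [20,0,0,1,0,0,0]
    - [20,0,0,1,0,0,0]
    - [20,0,0,0,0,0,0]

```text
t: 17.4
ee_pos: [571.4, 209.1, 105.0]
tcp_rot: [-0.0, 0.043, 0.999, -0.0]
wrist_force: [0.8, 0.0, -0.3]
finger_gap: 0.287
gripper_force: 24.6
```

Emit:
apply_moves:
  steps:
    - [20,0,0,0.7,0,0,0]
    - [20,0,0,0.7,0,0,0]
    - [20,0,0,0,0,0,0]

```text
t: 17.65
ee_pos: [571.5, 209.1, 103.7]
tcp_rot: [-0.0, 0.043, 0.999, -0.0]
wrist_force: [-0.8, -0.8, -0.6]
finger_gap: 0.281
gripper_force: 24.6
```

The insert is in the bore with no contact force, and its underside is at about z=92. I continue gently to the floor.

Emit:
apply_moves:
  steps:
    - [20,0,0,0.6,0,0,0]
    - [20,0,0,0.5,0,0,0]
    - [20,0,0,0,0,0,0]

```text
t: 17.9
ee_pos: [571.6, 209.1, 102.7]
tcp_rot: [-0.0, 0.043, 0.999, -0.0]
wrist_force: [0.3, -0.2, -1.0]
finger_gap: 0.282
gripper_force: 24.6
```

Emit:
apply_moves:
  steps:
    - [20,0,0,0.5,0,0,0]
    - [20,0,0,0.5,0,0,0]
    - [20,0,0,0,0,0,0]

```text
t: 18.15
ee_pos: [571.5, 209.1, 101.7]
tcp_rot: [-0.0, 0.043, 0.999, -0.0]
wrist_force: [0.8, -0.5, -0.4]
finger_gap: 0.284
gripper_force: 24.6
```

Emit:
apply_moves:
  steps:
    - [20,0,0,0.5,0,0,0]
    - [20,0,0,0,0,0,0]

```text
t: 18.32
ee_pos: [571.6, 209.1, 101.6]
tcp_rot: [-0.0, 0.043, 0.999, -0.0]
wrist_force: [-0.9, -0.1, 1.4]
finger_gap: 0.285
gripper_force: 24.7
```

Emit:
apply_moves:
  steps:
    - [20,0,0,0.5,0,0,0]
    - [20,0,0,0,0,0,0]

```text
t: 18.48
ee_pos: [571.7, 209.1, 101.6]
tcp_rot: [-0.0, 0.043, 0.999, -0.0]
wrist_force: [-2.0, -0.8, 5.3]
finger_gap: 0.286
gripper_force: 24.9
```

It is on the floor at TCP z=101.6, exactly as predicted. I unload, open slowly and retreat straight up.

Emit:
apply_moves:
  steps:
    - [20,0,0,-0.7,0,0,0]
    - [22,0,0,0,0,0,0]
    - [24,0,0,0,0,0,0]
    - [26,0,0,0,0,0,0]
    - [28,0,0,0,0,0,0]
    - [31,0,0,0,0,0,0]
    - [35,0,0,0,0,0,0]
    - [40,0,0,0,0,0,0]
    - [45,0,0,0,0,0,0]
    - [45,0,0,0,0,0,0]
    - [45,0,0,0,0,0,0]

```text
t: 19.4
ee_pos: [571.6, 209.1, 101.5]
tcp_rot: [-0.0, 0.043, 0.999, -0.0]
wrist_force: [-0.1, 0.4, 0.2]
finger_gap: 0.528
gripper_force: 0.0
```

Emit:
apply_moves:
  steps:
    - [45,0,0,-4,0,0,0]
    - [45,0,0,-8,0,0,0]
    - [45,0,0,-16,0,0,0]
    - [45,0,0,-25,0,0,0]
    - [45,0,0,-30,0,0,0]
    - [45,0,0,-30,0,0,0]
    - [45,0,0,-20,0,0,0]
    - [45,0,0,-8,0,0,0]
    - [45,0,0,0,0,0,0]
    - [45,0,0,0,0,0,0]
    - [45,0,0,0,0,0,0]

```text
t: 20.32
ee_pos: [570.3, 208.8, 240.5]
tcp_rot: [-0.002, 0.043, 0.999, -0.001]
wrist_force: [-0.1, 0.4, -0.2]
finger_gap: 0.531
gripper_force: 0.0
```

```bash
python3 - <<'E'
from h import *
s=robot.state();print(s['t'],s['ee_pos'],s['wrist_force'],s['finger_gap'],s['gripper_force'])
for cam in ['wrist','scene']:
  a=robot.grab_frame(cam); W=world(a); save(cam+'6',a)
  with np.errstate(invalid='ignore'):
    m=(np.hypot(W[...,0]-571,W[...,1]-209)<22)&(W[...,2]>105)&(W[...,2]<125)
  p=W[m]; print(cam,len(p), np.median(p,0),cv2.minEnclosingCircle(p[:,:2].astype(np.float32)))
  q=p[abs(p[:,2]-np.percentile(p[:,2],60))<2.5]
  if len(q)>10: print('plane',np.linalg.lstsq(np.c_[q[:,:2]-[571,209],np.ones(len(q))],q[:,2],rcond=None)[0])
A=cv2.imread('pics/scene6.png')[160:230,290:360]; B=cv2.imread('pics/wrist6.png')[90:290,150:350]
cv2.imwrite('pics/c6.png',np.hstack([cv2.resize(t,(400,400),interpolation=2) for t in (A,B)]))
E
```

```text
20.3167 [570.33097849 208.75623515 240.48884529] [-0.076882    0.36409359 -0.16845037] 0.5310082384117484 0.0
wrist 550 [569.85329256 209.87064218 109.83110339] ((570.52734375, 209.8791046142578), 12.915724754333496)
plane [ 1.29406113e-02 -6.43646020e-03  1.09876008e+02]
scene 32 [572.40824563 207.75079305 109.58963486] ((571.9401245117188, 207.89845275878906), 13.531110763549805)
plane [-2.78676645e-02  1.07410436e-02  1.09699613e+02]
```

View pics/c6.png

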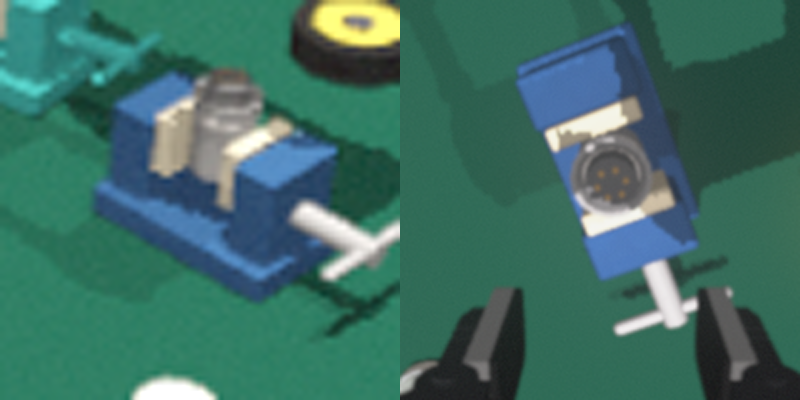

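The insert sits in the shell at crop position (610,178). Its top is level at z=109.8 (expected 110) and it is centred in the bore, with the gripper clear above.

```bash
python3 -c "
from workcell import robot
print(robot.job_done())"
```

```text
the job is handed in; nothing more can be done
None
```

The job is handed in: the knob was pressed to its stop, held for over 1 s at about 16 N (highest reading) and let fully up, and the insert now sits fully home and upright in the blue vise's shell.

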